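# Pack the spares box and shut its lid

## Task

Finish packing the open grey box of spares: lay the brass coupling and the green battery that are set out to its left and right flat on its floor beside the spool of tape that is already in it, nothing on top of anything else and nothing above the rim, then close the lid fully. The battery is standing up and is too tall for the box that way, so it must end up lying on its side. Set the parts down rather than dropping them, and leave the amber bottle, the round tin and the blue rack alone.

Things in the scene. Friction and masses are not known exactly. Their poses are not given: they have to be found in the camera images.
- kit_box: Open grey plastic box with an orange lid, 116 x 130 mm, fixed to the worktop. Origin: centre of its underside; x points to its hinged back edge (away from the robot, within about 0.35 rad), y to its left, z up. The inside is 110 mm in x (-55 to +55) and 124 mm in y (-62 to +62); walls 3 mm thick; the inner floor lies at z = 3 mm, the rim at 29 mm, the closed lid's underside at 29.5 mm.
- kit_box_lid (a joint): Angle of the box's flat orange lid (116 x 130 mm, 4 mm thick, 40 g, with a thumb tab at its front edge): 0 shut, 2.2 rad at its stop, leaning back. It starts between 1.8 and 2.15 rad. The hinge axis is the box's y direction, at x = +58 mm, z = 31 mm in the box's frame, in the lid's mid-thickness; the shut lid's top is at z = 33.5 mm. Slight friction holds the lid where it is left when steeper than about 1 rad; below that it sinks shut by itself.
- coupling: Brass hose coupling with a red ring, lying on the worktop beside the box (its twin far off on the left is scenery; coupling and battery may be on either side of the box): 90 mm long along its y axis, 24 mm high, 85 g. Origin: underside, mid-length. Its body is 21 mm wide (in x); a hexagon collar 28 mm wide sits from y = +4 to +16 mm, so a grasp across x at about y = -9 mm finds the 21 mm body.
- coupling_mid (a point): Centre of the brass coupling (12 mm above its underside as it lies); axes as the coupling.
- battery: Green and yellow battery, cylinder of 15 mm diameter and 50 mm length, 23 g, standing on end on the worktop beside the box (not the other one that lies far off to the right). Origin: centre of its lower end; z along its axis, upward as it stands.
- battery_mid (a point): Centre of the battery, halfway along its axis.
- spool: Blue and white spool of sealing tape, disc of 50 mm diameter and 14 mm height, 30 g, loose, lying flat in the box in the back left corner (box frame x about +25, y about +32 mm). Origin: centre of its underside.
- bottle: Amber glass bottle, 58 mm diameter, 130 mm tall, bystander behind the right side of the work. Origin: centre of its underside.
- tin: Low round white tin, 62 mm diameter, 30 mm high, bystander behind the left side of the work. Origin: centre of its underside.
- rack: Blue vial rack, 50 x 130 x 29 mm, empty, bystander at the far right. Origin: centre of its underside.
Things that resemble listed ones, but are neither listed nor needed, are in the scene too. Several things look just like the coupling: the one meant starts nearest to the robot's base.

How it is judged:
By the outcome, as a careful person would: the job done as asked, in the order asked, and still so for the second after the job is handed in, with the robot touching nothing.
It also fails if it takes over 64 s, if anything falls off the work surface, if the arm or the gripper's body presses on something with over 40 N, if the wrist force passes 120 N, or if a joint passes its speed limit or range.

## Robot

A 7-joint arm with a two-finger parallel gripper is mounted at the origin on a cart in front of the work surface, level with it; the furniture and walls round the work are solid. World frame = base frame: x ahead of the robot, y to its left, z up, the work surface at z = 0. Lengths are in m, angles in rad, forces in N, time in s.
With the tool pointing down it reaches from about 0.425 to 0.925 m from the base axis. Payload 6.8 kg.
Tool frame: the origin (TCP) lies between the finger pads; the fingertips stand 11 mm ahead of it and the grasp point (between the pads) lies 8 mm behind it; z points along the fingers, y is the line along which they close (so a half turn about z gives the same grasp; the last joint's range is limited). The gripper opens to 85 mm and grips with 20 to 120 N. Pads are 22 mm wide; open, the fingers measure 114 mm over their backs; the gripper's body (76 mm by 85 mm) begins 54 mm behind the grasp point. The pads swing forward as they close: fully open they stand 13 mm farther back than shut.
Start: joints at [-1.313, 0.477, 0.022, 1.555, -0.011, 1.109, -0.083], TCP at [0.241, 0.63, 0.242] pointing down, gripper open.
Joint ranges: [-2.96, 2.96], [-0.34, 2.1], [-1.41, 1.46], [0.24, 2.44], [-1.37, 4.51], [0.17, 1.92], [-2.96, 2.96]. Speed limits (rad/s): [2.39, 2.39, 3.14, 3.14, 3.14, 3.14, 3.14].

## Interface

Orientations are given as a rotation vector (axis times angle).
In Python, from bench import r gives the robot as it stands.
- The arm moves only by the tool send_rows, never from a script. Its argument "deltas" is a list of rows, each an object of numbers: "dx", "dy", "dz": the shift along the world's x, y, z in mm; "rx", "ry", "rz": the turn, a rotation vector about the world's x, y, z in degrees. A call has 1 to 5 rows; each row is the pose to reach, as a shift and turn from the pose commanded when the call began; what a row does not reach only later rows make up. A row lasts 1/12 s, in which the tool goes at most 41.7 mm and 7.16 degrees, less where a joint would pass 70% of its speed; a pose out of reach is approached as far as the arm can. A call with a gripper value outside its range is refused whole. "jaw" is the finger opening in mm, from 0 to 85.4, set as the call begins (left out, the last holds). The fingers move at their own pace and stop on an object; "newtons" is the grip in N (left out, the last holds). Time passes only in rows, so rows that repeat a pose let the fingers close. It gives the time, the measured TCP pose, the force, the opening and the grip force at its end, in the units of the state.
- r.get_obs(): the state, without advancing time (a new reading comes with each control period).
- r.grab_frame(name): name is "scene" or "top"; returns a dict with "frame" (400x640x3 uint8, blue, green, red), "z_map" (400x640 float32, m along the optical axis (not along the pixel's ray), 0 where there is no reading), "vertical_fov" (degrees; the focal length in pixels is half the picture's height over the tangent of half this angle, whatever the lens; pixels are square), "cx", "cy" (the principal point, pixels), "xyz" and "orientation" of the camera in the world. Camera axes: x right, y down, z forward; pixel columns grow to the right and rows downward; lengths in m; the calibration is good to about 2 mm. A picture is of the moment at which its call begins.
- r.hand_in(): hands the job in; it is judged then, once.
The state is a dict: "clock": time; "joints": joint angles; "qvel": joint speeds; "tau": joint torques, N m; "tcp_pos": TCP position; "orientation": TCP orientation; "contact_force": force on the tool from outside, world axes, zero at the start; "moment": the same for the moment, N m; "grip_width": finger opening in m; "gripper_force": force on a finger pad.
Only numpy, scipy, OpenCV 4.12 (cv2) and the standard library are available. Lean on these libraries where they do the work, as an engineer would, in place of code of your own. Each camera call takes 0.05 s, during which the arm holds its last target. There are 200 camera calls.

## Working session

There is one attempt and no reset: what is moved stays moved. The work goes in short steps, Python scripts to look and compute and a tool call to move; the robot and the scene stay as the last step left them, time stands still between calls to the robot, and variables do not carry over. Pictures are saved under pics/ and viewed, at most 10 in all, crops included, and the job is handed in when it is done.

Besides the shell and the picture viewer there is one more tool, called after ">>>" by a JSON object that holds its "api" and its "payload". send_rows: Moves the arm, as the interface text tells. Its arguments: {"type":"object","properties":{"deltas":{"type":"array","items":{"type":"object","properties":{"dx":{"type":"number"},"dy":{"type":"number"},"dz":{"type":"number"},"rx":{"type":"number"},"ry":{"type":"number"},"rz":{"type":"number"}}}},"jaw":{"type":"number"},"newtons":{"type":"number"}},"required":["deltas"]}

```bash
ls; mkdir -p pics; cat > h.py <<'E'
import numpy as np, cv2
from bench import r
from scipy.spatial.transform import Rotation as R
def rot(o):
    o=np.array(o,float)
    return o if o.shape==(3,3) else R.from_rotvec(o).as_matrix()
def grab(n,save=None):
    f=r.grab_frame(n); 
    if save: cv2.imwrite(f'pics/{save}.png',f['frame'])
    return f
def cloud(f):
    z=f['z_map'];h,w=z.shape;F=h/2/np.tan(np.radians(f['vertical_fov'])/2)
    u,v=np.meshgrid(np.arange(w),np.arange(h))
    c=np.stack([(u-f['cx'])/F*z,(v-f['cy'])/F*z,z],-1)
    P=c@rot(f['orientation']).T+np.array(f['xyz']); P[z==0]=np.nan
    return P
E
python3 - <<'E'
from h import *
for n in('top','scene'):
    f=grab(n,n); print(n,f['xyz'],f['orientation'],f['vertical_fov'],f['cx'],f['cy'])
print(r.get_obs())
E
```

```text
pics
top [ 0.47943781 -0.05670339  1.15356221] [-2.19692324  2.17392449 -0.10377496] 54.86039493403466 317.6285763012149 196.94541964200542
scene [ 0.16459509 -0.60670459  0.86349715] [-2.3265359   0.79308757 -0.26720158] 52.02210057059754 317.5523251081856 192.75110146096972
{'clock': 0.1, 'joints': array([-1.31307852,  0.47773131,  0.02235104,  1.55633312, -0.01148501,
        1.10930724, -0.08307319]), 'qvel': array([ 0.00016239, -0.0004856 , -0.00072383, -0.00135531,  0.00037384,
       -0.00017855, -0.00148007]), 'tau': array([ 5.20555564e-03, -5.97759748e+01,  1.61436148e+00, -2.81954634e+01,
        1.29078139e-02,  4.95762943e-03, -8.47073665e-06]), 'tcp_pos': array([0.24129152, 0.6298541 , 0.24142201]), 'orientation': array([-5.71325050e-01, -3.08903789e+00,  2.57990082e-03]), 'contact_force': array([ 0.67672768, -0.34363294,  0.1106386 ]), 'moment': array([-0.01007678,  0.00881539,  0.03436937]), 'gripper_force': 0.0, 'grip_width': 0.08543737179802219}
```

View pics/top.png

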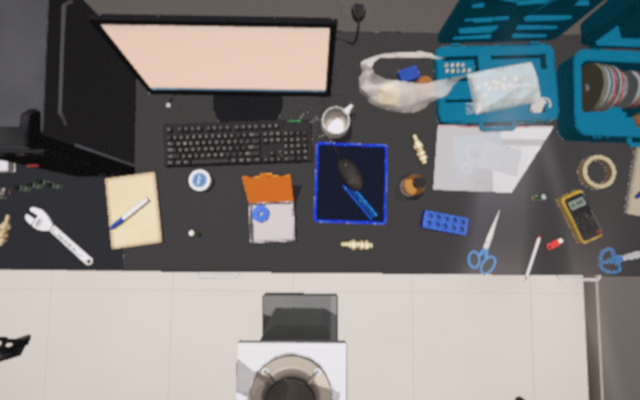

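View pics/scene.png

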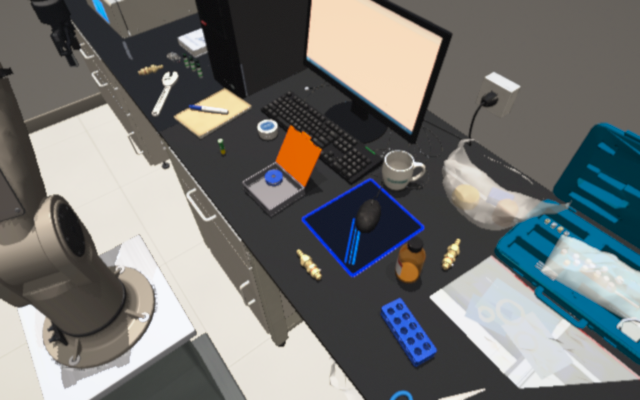

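The top view shows the couplings at (357,244), (420,149) and (5,230), and the scene view shows them at (309,265), (452,254) and (150,69). (357,244) is the one nearest the base, which sits at about (292,390), and it is just right of the box (271,215). The standing battery is at (193,233); the one at (539,197) is the far decoy. I'll measure these and confirm in one crop.

```bash
python3 - <<'E'
from h import *
f=grab('top'); P=cloud(f); im=f['frame']; g=grab('scene'); Q=cloud(g); im2=g['frame']
a=cv2.resize(im[165:275,170:390],None,fx=3,fy=3,interpolation=cv2.INTER_CUBIC)
b=cv2.resize(im2[120:290,205:335],(200,262),interpolation=cv2.INTER_CUBIC)
c=np.zeros((600,660,3),np.uint8); c[:330]=a; c[335:597,:200]=b
c[335:597,210:610]=cv2.resize(im2[235:288,280:361],(400,262),interpolation=cv2.INTER_CUBIC)
cv2.imwrite('pics/crop.png',c)
# bench plane height check
print('table z',np.nanmedian(P[255:262,180:240,2]),np.nanmedian(Q[230:240,205:215,2]))
def reg(P,c,lo,hi,zl,zh):
    m=(P[...,0]>lo[0])&(P[...,0]<hi[0])&(P[...,1]>lo[1])&(P[...,1]<hi[1])&(P[...,2]>zl)&(P[...,2]<zh);return m
for n,(uv) in dict(coup=(244,357),batt=(233,193),spool=(214,261),boxfl=(225,282),tin=(180,200),bottle=(185,413)).items(): print(n,P[uv].round(4))
def rep(n,P,im,c,rad,zl,zh):
    m=reg(P,0,np.array(c)-rad,np.array(c)+rad,zl,zh); p=P[m]
    if len(p)<5: print(n,len(p));return
    (cx,s,ang)=cv2.minAreaRect(p[:,:2].astype(np.float32)*1000)
    print(n,len(p),'mean',p.mean(0).round(4),'rect',np.round(cx,1),np.round(s,1),round(ang,1),'zmax',p[:,2].max().round(4))
for nm,X,I in(('top',P,im),('scene',Q,im2)):
    rep(nm+' coup',X,I,P[244,357,:2],.06,.008,.04)
    rep(nm+' coup-hi',X,I,P[244,357,:2],.06,.0215,.04)
    rep(nm+' batt',X,I,P[233,193,:2],.03,.015,.07)
    rep(nm+' batttop',X,I,P[233,193,:2],.03,.044,.07)
    rep(nm+' boxrim',X,I,P[225,272,:2],.1,.022,.032)
    for lab,ch in(('orange',0),('blue',1)):
        hsv=cv2.cvtColor(I,cv2.COLOR_BGR2HSV)
        m=(hsv[...,1]>120)&(hsv[...,2]>80)&((hsv[...,0]<15) if ch==0 else ((hsv[...,0]>95)&(hsv[...,0]<130)))
        m&=reg(X,0,P[225,272,:2]-[.1,.1],P[225,272,:2]+[.2,.1],.0,.3)
        p=X[m]; print(nm,lab,len(p),p.mean(0).round(4),p.min(0).round(4),p.max(0).round(4))
        if ch==0:
            q=p-p.mean(0);w,v=np.linalg.eigh(q.T@q);print('normal',v[:,0].round(3))
E
```

```text
table z 0.0005148768101304046 -0.4361142023675709
coup [ 0.4361 -0.1871  0.0216]
batt [0.4638 0.2833 0.0477]
spool [0.5214 0.0972 0.0047]
boxfl [0.4894 0.034  0.0065]
tin [0.6178 0.2734 0.032 ]
bottle [ 0.6003 -0.328   0.1173]
top coup 197 mean [ 0.4363 -0.1874  0.0199] rect [ 437.2 -184.6] [26.3 88.4] 0.0 zmax 0.0305
top coup-hi 70 mean [ 0.4365 -0.1903  0.024 ] rect [ 436.1 -184.1] [17.5 82.1] 0.5 zmax 0.0305
top batt 38 mean [0.4665 0.2862 0.041 ] rect [466.4 287.9] [11.7 12.7] 0.6 zmax 0.0527
top batttop 21 mean [0.4666 0.2884 0.0499] rect [466.6 288.3] [11.4 11.9] 0.6 zmax 0.0527
top boxrim 196 mean [0.4981 0.0663 0.0282] rect [499.9  63.6] [118.4 130.6] 2.6 zmax 0.0319
top orange 1279 [0.5917 0.0686 0.0818] [ 5.548e-01 -1.000e-04  1.000e-04] [0.6483 0.1602 0.1387]
normal [ 0.897  0.043 -0.441]
top blue 175 [0.5236 0.0984 0.0172] [0.5032 0.0748 0.002 ] [0.5474 0.1221 0.0229]
scene coup 286 mean [ 0.4352 -0.1936  0.0203] rect [ 436.9 -187.8] [89.5 26.1] 88.8 zmax 0.0283
scene coup-hi 126 mean [ 0.436  -0.1936  0.024 ] rect [ 435.3 -197.5] [66.7 19.7] 87.6 zmax 0.0283
scene batt 56 mean [0.4653 0.2837 0.0358] rect [465.7 285.6] [15.2 14.6] 30.0 zmax 0.0525
scene batttop 18 mean [0.466  0.2859 0.0488] rect [465.8 287.3] [12.  11.3] 87.1 zmax 0.0525
scene boxrim 368 mean [0.4989 0.0615 0.0273] rect [500.8  62.6] [120.2 133.7] 2.9 zmax 0.0319
scene orange 1569 [0.5916 0.0653 0.0822] [ 5.555e-01 -3.000e-04  5.000e-04] [0.6869 0.1615 0.139 ]
normal [ 0.871  0.04  -0.489]
scene blue 199 [0.5256 0.0977 0.017 ] [0.5005 0.0739 0.0021] [0.5562 0.1279 0.0232]
```

View pics/crop.png

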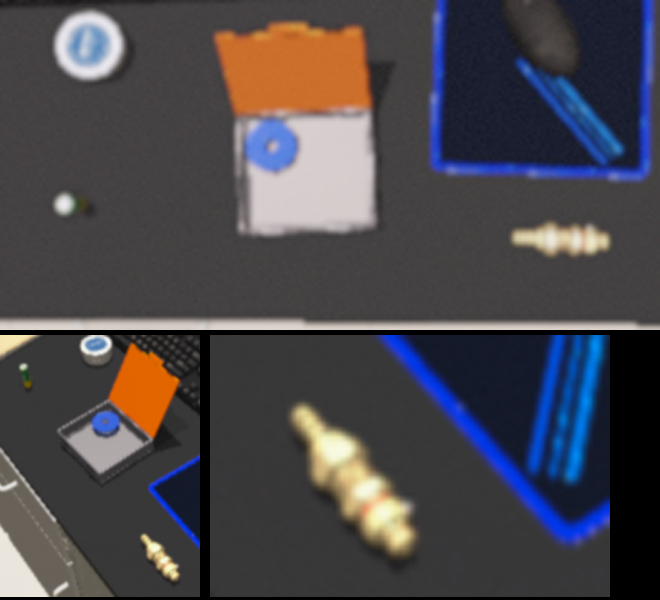

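The crop confirms it. The coupling at crop (560,238), top (357,244), has its wide collar left of middle at about crop x 548, so its +y is about world +y. The battery stands at crop (65,204). The box yaw is about 2.7° with its centre at about (500,63), and the lid angle is about 2.05 rad. The coupling comes first, so I'll move there.

>>> {"api": "send_rows", "payload": {"deltas": [{"dx": 22, "dy": -35, "rz": -7}, {"dx": 44, "dy": -70, "rz": -14}, {"dx": 66, "dy": -105, "rz": -21}, {"dx": 88, "dy": -140, "rz": -28}, {"dx": 110, "dy": -175, "rz": -35}], "jaw": 60, "newtons": 40}}

```text
$.deltas[0]: bad value
```

>>> {"api": "send_rows", "payload": {"deltas": [{"dx": 22, "dy": -35, "rz": -7}, {"dx": 44, "dy": -70, "rz": -14}, {"dx": 66, "dy": -105, "rz": -21}, {"dx": 88, "dy": -140, "rz": -28}, {"dx": 110, "dy": -175, "rz": -34}]}}

```text
$.deltas[0]: bad value
```

>>> {"api": "send_rows", "payload": {"deltas": [{"dx": 0, "dy": -40}, {"dx": 0, "dy": -80}, {"dx": 0, "dy": -120}, {"dx": 0, "dy": -160}, {"dx": 0, "dy": -200}]}}

```text
$.deltas[0]: bad value
```

```bash
python3 - <<'E'
from h import *
for n in('top','scene'):
    f=grab(n);P=cloud(f)
    m=(abs(P[...,0]-.436)<.035)&(abs(P[...,1]+.186)<.06)&(P[...,2]>.008)&(P[...,2]<.04)
    p=P[m]*1000
    for y in range(-235,-135,8):
        q=p[abs(p[:,1]-y)<4]
        if len(q)>2: print(n,y,len(q),q[:,0].min().round(0),q[:,0].max().round(0),q[:,2].max().round(0))
o=r.get_obs();print(o['joints'],o['tcp_pos'],rot(o['orientation']))
E
```

```text
top -227 9 428.0 439.0 20.0
top -219 17 424.0 445.0 23.0
top -211 24 424.0 448.0 25.0
top -203 17 424.0 448.0 28.0
top -195 23 424.0 448.0 29.0
top -187 22 427.0 453.0 25.0
top -179 21 424.0 450.0 26.0
top -171 23 424.0 450.0 26.0
top -163 16 430.0 445.0 24.0
top -155 12 433.0 442.0 21.0
top -147 11 432.0 441.0 23.0
top -139 3 435.0 441.0 19.0
scene -235 8 430.0 441.0 20.0
scene -227 23 429.0 443.0 23.0
scene -219 36 426.0 448.0 25.0
scene -211 29 426.0 444.0 28.0
scene -203 36 424.0 449.0 27.0
scene -195 25 426.0 446.0 27.0
scene -187 24 425.0 445.0 25.0
scene -179 46 425.0 451.0 28.0
scene -171 22 424.0 451.0 29.0
scene -163 12 429.0 445.0 24.0
scene -155 14 434.0 444.0 23.0
scene -147 13 433.0 443.0 22.0
[-1.31306543  0.47724832  0.02240708  1.55570763 -0.01151554  1.10930172
 -0.0831179 ] [0.24141812 0.63018305 0.24201131] [[-9.33807036e-01  3.57777015e-01 -1.65322665e-04]
 [ 3.57777052e-01  9.33806897e-01 -5.10355537e-04]
 [-2.82140354e-05 -5.35722247e-04 -9.99999856e-01]]
```

>>> {"api": "send_rows", "payload": {"deltas": [{"dx": 22, "dy": -35, "dz": 0, "rx": 0, "ry": 0, "rz": -7}, {"dx": 44, "dy": -70, "dz": 0, "rx": 0, "ry": 0, "rz": -14}, {"dx": 66, "dy": -105, "dz": 0, "rx": 0, "ry": 0, "rz": -21}, {"dx": 88, "dy": -140, "dz": 0, "rx": 0, "ry": 0, "rz": -28}, {"dx": 110, "dy": -175, "dz": 0, "rx": 0, "ry": 0, "rz": -35}], "jaw": 60, "newtons": 40}}

```text
clock: 0.72
tcp_pos: [0.3522, 0.4536, 0.2424]
orientation: [-1.482, -2.77, -0.001]
contact_force: [0.1, 0.2, 0.9]
grip_width: 0.0596
gripper_force: 0.0
```

>>> {"api": "send_rows", "payload": {"deltas": [{"dx": 22, "dy": -35, "dz": 0, "rx": 0, "ry": 0, "rz": -7}, {"dx": 44, "dy": -70, "dz": 0, "rx": 0, "ry": 0, "rz": -14}, {"dx": 66, "dy": -105, "dz": 0, "rx": 0, "ry": 0, "rz": -21}, {"dx": 88, "dy": -140, "dz": 0, "rx": 0, "ry": 0, "rz": -28}, {"dx": 110, "dy": -175, "dz": 0, "rx": 0, "ry": 0, "rz": -34}]}}

```text
clock: 1.13
tcp_pos: [0.4621, 0.2786, 0.2426]
orientation: [-2.227, -2.215, -0.001]
contact_force: [0.9, -0.2, 0.8]
grip_width: 0.0599
gripper_force: 0.0
```

>>> {"api": "send_rows", "payload": {"deltas": [{"dx": 0, "dy": -40, "dz": 0, "rx": 0, "ry": 0, "rz": 0}, {"dx": 0, "dy": -80, "dz": 0, "rx": 0, "ry": 0, "rz": 0}, {"dx": 0, "dy": -120, "dz": 0, "rx": 0, "ry": 0, "rz": 0}, {"dx": 0, "dy": -160, "dz": 0, "rx": 0, "ry": 0, "rz": 0}, {"dx": 0, "dy": -200, "dz": 0, "rx": 0, "ry": 0, "rz": 0}]}}

```text
clock: 1.55
tcp_pos: [0.4611, 0.0785, 0.2425]
orientation: [-2.22, -2.222, -0.001]
contact_force: [1.4, 0.1, 0.0]
grip_width: 0.0598
gripper_force: 0.0
```

>>> {"api": "send_rows", "payload": {"deltas": [{"dx": -4, "dy": -40, "dz": 0, "rx": 0, "ry": 0, "rz": 0}, {"dx": -8, "dy": -80, "dz": 0, "rx": 0, "ry": 0, "rz": 0}, {"dx": -12, "dy": -120, "dz": -5, "rx": 0, "ry": 0, "rz": 0}, {"dx": -16, "dy": -160, "dz": -10, "rx": 0, "ry": 0, "rz": 0}, {"dx": -20, "dy": -200, "dz": -15, "rx": 0, "ry": 0, "rz": 0}]}}

```text
clock: 1.97
tcp_pos: [0.441, -0.1214, 0.2276]
orientation: [2.22, 2.222, 0.002]
contact_force: [1.1, -0.7, -0.3]
grip_width: 0.0598
gripper_force: 0.0
```

>>> {"api": "send_rows", "payload": {"deltas": [{"dx": -2, "dy": -30, "dz": -25, "rx": 0, "ry": 0, "rz": 0}, {"dx": -4, "dy": -55, "dz": -55, "rx": 0, "ry": 0, "rz": 0}, {"dx": -4, "dy": -75, "dz": -90, "rx": 0, "ry": 0, "rz": 0}, {"dx": -4, "dy": -75, "dz": -125, "rx": 0, "ry": 0, "rz": 0}, {"dx": -4, "dy": -75, "dz": -150, "rx": 0, "ry": 0, "rz": 0}]}}

```text
clock: 2.38
tcp_pos: [0.4362, -0.1959, 0.075]
orientation: [-2.223, -2.219, 0.003]
contact_force: [0.9, 1.3, -0.1]
grip_width: 0.0602
gripper_force: 0.0
```

>>> {"api": "send_rows", "payload": {"deltas": [{"dx": 0, "dy": 0, "dz": -20, "rx": 0, "ry": 0, "rz": 0}, {"dx": 0, "dy": 0, "dz": -38, "rx": 0, "ry": 0, "rz": 0}, {"dx": 0, "dy": 0, "dz": -50, "rx": 0, "ry": 0, "rz": 0}, {"dx": 0, "dy": 0, "dz": -58, "rx": 0, "ry": 0, "rz": 0}, {"dx": 0, "dy": 0, "dz": -61, "rx": 0, "ry": 0, "rz": 0}], "jaw": 45}}

```text
clock: 2.8
tcp_pos: [0.4371, -0.1945, 0.0154]
orientation: [-2.22, -2.221, 0.001]
contact_force: [0.0, -0.1, -0.2]
grip_width: 0.0446
gripper_force: 0.0
```

>>> {"api": "send_rows", "payload": {"deltas": [{"dx": 0, "dy": 0, "dz": 0, "rx": 0, "ry": 0, "rz": 0}, {"dx": 0, "dy": 0, "dz": 0, "rx": 0, "ry": 0, "rz": 0}, {"dx": 0, "dy": 0, "dz": 0, "rx": 0, "ry": 0, "rz": 0}, {"dx": 0, "dy": 0, "dz": 0, "rx": 0, "ry": 0, "rz": 0}, {"dx": 0, "dy": 0, "dz": 0, "rx": 0, "ry": 0, "rz": 0}], "jaw": 10}}

```text
clock: 3.22
tcp_pos: [0.438, -0.1948, 0.017]
orientation: [2.22, 2.221, 0.001]
contact_force: [-0.7, 1.0, 3.2]
grip_width: 0.02
gripper_force: 40.9
```

>>> {"api": "send_rows", "payload": {"deltas": [{"dx": 0, "dy": 0, "dz": 12, "rx": 0, "ry": 0, "rz": 0}, {"dx": 0, "dy": 0, "dz": 40, "rx": 0, "ry": 0, "rz": 0}, {"dx": 0, "dy": 10, "dz": 75, "rx": 0, "ry": 0, "rz": 0}, {"dx": 5, "dy": 40, "dz": 100, "rx": 0, "ry": 0, "rz": 0}, {"dx": 10, "dy": 75, "dz": 100, "rx": 0, "ry": 0, "rz": 2.7}]}}

```text
clock: 3.63
tcp_pos: [0.45, -0.1215, 0.1206]
orientation: [2.169, 2.263, 0.007]
contact_force: [1.4, 0.3, -1.6]
grip_width: 0.02
gripper_force: 40.4
```

>>> {"api": "send_rows", "payload": {"deltas": [{"dx": 5, "dy": 38, "dz": 0, "rx": 0, "ry": 0, "rz": 0}, {"dx": 10, "dy": 76, "dz": 0, "rx": 0, "ry": 0, "rz": 0}, {"dx": 16, "dy": 114, "dz": 0, "rx": 0, "ry": 0, "rz": 0}, {"dx": 22, "dy": 150, "dz": 0, "rx": 0, "ry": 0, "rz": 0}, {"dx": 27, "dy": 174, "dz": 0, "rx": 0, "ry": 0, "rz": 0}]}}

```text
clock: 4.05
tcp_pos: [0.4745, 0.0586, 0.1165]
orientation: [-2.163, -2.277, -0.002]
contact_force: [-0.7, -0.5, -1.6]
grip_width: 0.0198
gripper_force: 40.4
```

```bash
python3 - <<'E'
from h import *
f=grab('scene','s2')
cv2.imwrite('pics/s2c.png',cv2.resize(f['frame'][60:260,180:380],(600,600),interpolation=cv2.INTER_CUBIC))
o=r.get_obs();print(o['clock'],o['joints'].round(3),o['tcp_pos'],o['grip_width'],o['contact_force'])
E
```

```text
4.1 [-0.744  0.382  0.591  2.156 -0.337  0.691  0.133] [0.4757545  0.06288502 0.11647829] 0.019688291448737523 [ 1.4462004   4.02909143 -1.70769363]
```

View pics/s2c.png

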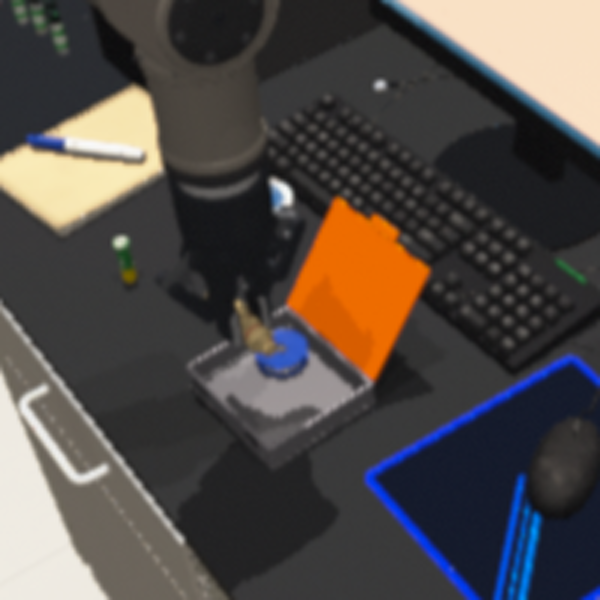

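The image shows the coupling held level at about crop (255,330), above the box and clear of the lid. I'll let it settle before lowering.

>>> {"api": "send_rows", "payload": {"deltas": [{"dx": 0, "dy": 0, "dz": -20, "rx": 0, "ry": 0, "rz": 0}, {"dx": 0, "dy": 0, "dz": -40, "rx": 0, "ry": 0, "rz": 0}, {"dx": 0, "dy": 0, "dz": -55, "rx": 0, "ry": 0, "rz": 0}, {"dx": 0, "dy": 0, "dz": -55, "rx": 0, "ry": 0, "rz": 0}, {"dx": 0, "dy": 0, "dz": -55, "rx": 0, "ry": 0, "rz": 0}]}}

```text
clock: 4.52
tcp_pos: [0.4739, 0.0538, 0.0612]
orientation: [-2.168, -2.273, 0.002]
contact_force: [0.5, -0.2, -0.7]
grip_width: 0.0199
gripper_force: 40.4
```

```bash
python3 - <<'E'
from h import *
o=r.get_obs();print(o['clock'],o['tcp_pos'],o['contact_force'],rot(o['orientation']).round(3))
f=grab('top');P=cloud(f);g=grab('scene');Q=cloud(g)
ex=np.array([.9989,.047]);ey=np.array([-.047,.9989]);C=np.array([.5003,.063])
for X,I in((P,f['frame']),(Q,g['frame'])):
    hsv=cv2.cvtColor(I,cv2.COLOR_BGR2HSV)
    m=(hsv[...,0]>14)&(hsv[...,0]<32)&(hsv[...,1]>60)&(hsv[...,2]>70)&(abs(X[...,0]-.475)<.06)&(abs(X[...,1]-.06)<.08)&(X[...,2]>.02)
    d=(X[m][:,:2]-C)*1000
    if len(d)<3: print(len(d));continue
    a,b=d@ex,d@ey; print(len(d),a.min(),a.max(),b.min(),b.max(),X[m][:,2].min(),X[m][:,2].max())
E
```

```text
4.5167 [0.47390971 0.05383749 0.06116504] [ 0.46539774 -0.23243216 -0.66857598] [[-0.047  0.999 -0.001]
 [ 0.999  0.047 -0.001]
 [-0.001 -0.001 -1.   ]]
16 -32.929857856387834 -21.591279746234363 -43.76009293766144 -34.61995537634696 0.05676549997849967 0.06639313045843753
137 -86.55031177373549 -15.18798395102546 -46.356871469983794 12.98923274069805 0.050387765708952426 0.38569147884607374
```

>>> {"api": "send_rows", "payload": {"deltas": [{"dx": 0, "dy": 0, "dz": -15, "rx": 0, "ry": 0, "rz": 0}, {"dx": 0, "dy": 0, "dz": -27, "rx": 0, "ry": 0, "rz": 0}, {"dx": 0, "dy": 0, "dz": -36, "rx": 0, "ry": 0, "rz": 0}, {"dx": 0, "dy": 0, "dz": -39, "rx": 0, "ry": 0, "rz": 0}, {"dx": 0, "dy": 0, "dz": -40, "rx": 0, "ry": 0, "rz": 0}]}}

```text
clock: 5.03
tcp_pos: [0.4745, 0.0542, 0.0214]
orientation: [-2.168, -2.274, 0.0]
contact_force: [0.4, 0.2, -1.5]
grip_width: 0.0197
gripper_force: 40.4
```

>>> {"api": "send_rows", "payload": {"deltas": [{"dx": 0, "dy": 0, "dz": -1, "rx": 0, "ry": 0, "rz": 0}, {"dx": 0, "dy": 0, "dz": -1.5, "rx": 0, "ry": 0, "rz": 0}]}}

```text
clock: 5.2
tcp_pos: [0.4749, 0.0544, 0.0203]
orientation: [2.167, 2.273, 0.001]
contact_force: [-0.1, 0.7, -0.8]
grip_width: 0.0196
gripper_force: 40.4
```

>>> {"api": "send_rows", "payload": {"deltas": [{"dx": 0, "dy": 0, "dz": -0.5, "rx": 0, "ry": 0, "rz": 0}, {"dx": 0, "dy": 0, "dz": -1, "rx": 0, "ry": 0, "rz": 0}, {"dx": 0, "dy": 0, "dz": -1, "rx": 0, "ry": 0, "rz": 0}]}}

```text
clock: 5.45
tcp_pos: [0.4749, 0.0544, 0.0199]
orientation: [-2.168, -2.273, -0.002]
contact_force: [-3.4, -0.6, 11.9]
grip_width: 0.02
gripper_force: 42.1
```

>>> {"api": "send_rows", "payload": {"deltas": [{"dx": 0, "dy": 0, "dz": -0.5, "rx": 0, "ry": 0, "rz": 0}, {"dx": 0, "dy": 0, "dz": -1, "rx": 0, "ry": 0, "rz": 0}, {"dx": 0, "dy": 0, "dz": -1, "rx": 0, "ry": 0, "rz": 0}]}}

```text
clock: 5.7
tcp_pos: [0.475, 0.0544, 0.0198]
orientation: [-2.168, -2.273, -0.003]
contact_force: [-7.1, 0.0, 27.4]
grip_width: 0.0197
gripper_force: 44.1
```

>>> {"api": "send_rows", "payload": {"deltas": [{"dx": 0, "dy": 0, "dz": 1.5, "rx": 0, "ry": 0, "rz": 0}, {"dx": 0, "dy": 0, "dz": 1.5, "rx": 0, "ry": 0, "rz": 0}]}}

```text
clock: 5.87
tcp_pos: [0.475, 0.0545, 0.0201]
orientation: [2.167, 2.273, 0.002]
contact_force: [-0.1, 0.6, -1.8]
grip_width: 0.02
gripper_force: 40.5
```

>>> {"api": "send_rows", "payload": {"deltas": [{"dx": 0, "dy": 0, "dz": 0, "rx": 0, "ry": 0, "rz": 0}, {"dx": 0, "dy": 0, "dz": 0, "rx": 0, "ry": 0, "rz": 0}, {"dx": 0, "dy": 0, "dz": 1, "rx": 0, "ry": 0, "rz": 0}, {"dx": 0, "dy": 0, "dz": 4, "rx": 0, "ry": 0, "rz": 0}, {"dx": 0, "dy": 0, "dz": 12, "rx": 0, "ry": 0, "rz": 0}], "jaw": 26}}

```text
clock: 6.28
tcp_pos: [0.4738, 0.0542, 0.031]
orientation: [-2.167, -2.273, 0.003]
contact_force: [-0.0, -0.2, 0.3]
grip_width: 0.0259
gripper_force: 0.0
```

>>> {"api": "send_rows", "payload": {"deltas": [{"dx": 0, "dy": 0, "dz": 20, "rx": 0, "ry": 0, "rz": 0}, {"dx": 0, "dy": 0, "dz": 50, "rx": 0, "ry": 0, "rz": 0}, {"dx": 0, "dy": 10, "dz": 90, "rx": 0, "ry": 0, "rz": 0}, {"dx": 0, "dy": 40, "dz": 115, "rx": 0, "ry": 0, "rz": 0}, {"dx": 0, "dy": 75, "dz": 135, "rx": 0, "ry": 0, "rz": 0}]}}

```text
clock: 6.7
tcp_pos: [0.4753, 0.1279, 0.1694]
orientation: [2.173, 2.267, 0.004]
contact_force: [1.2, 0.3, 0.1]
grip_width: 0.0258
gripper_force: 0.0
```

>>> {"api": "send_rows", "payload": {"deltas": [{"dx": 0, "dy": 40, "dz": 10, "rx": 0, "ry": 0, "rz": 0}, {"dx": 0, "dy": 80, "dz": 20, "rx": 0, "ry": 0, "rz": 0}, {"dx": 0, "dy": 120, "dz": 40, "rx": 0, "ry": 0, "rz": 0}, {"dx": 0, "dy": 150, "dz": 60, "rx": 0, "ry": 0, "rz": 0}, {"dx": 0, "dy": 175, "dz": 75, "rx": 0, "ry": 0, "rz": 0}]}}

```text
clock: 7.12
tcp_pos: [0.4739, 0.3078, 0.2436]
orientation: [-2.165, -2.277, -0.003]
contact_force: [1.3, -0.0, -0.3]
grip_width: 0.0257
gripper_force: 0.0
```

```bash
python3 - <<'E'
from h import *
f=grab('top','t3')
cv2.imwrite('pics/t3c.png',cv2.resize(f['frame'][165:265,170:330],(800,500),interpolation=cv2.INTER_CUBIC))
o=r.get_obs();print(o['clock'],o['joints'].round(3),o['tcp_pos'])
E
```

```text
7.1667 [-1.192  0.336  0.631  1.848 -0.233  1.024 -0.411] [0.47453082 0.31382436 0.2459137 ]
```

View pics/t3c.png

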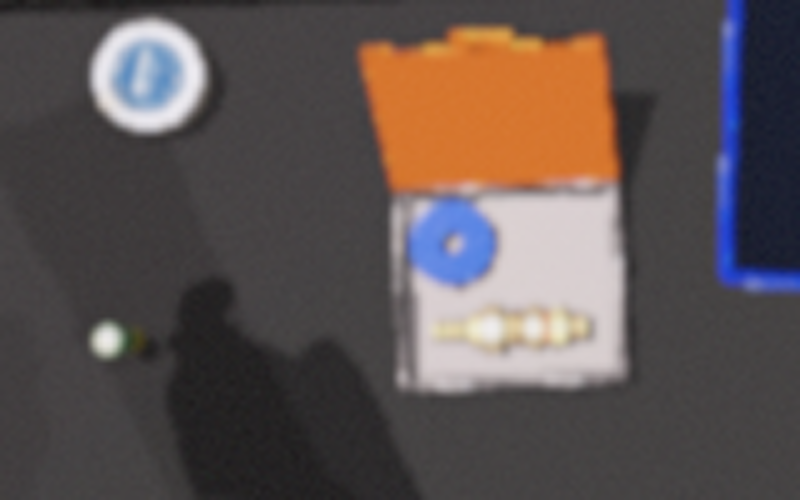

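The top crop shows the coupling flat in the front part of the box at crop (515,328), clear of the spool at (453,242). The battery is still standing at (108,340). Next I'll test the sideways tilt up high.

>>> {"api": "send_rows", "payload": {"deltas": [{"dx": 0, "dy": 10, "dz": 0, "rx": -7, "ry": -0.33, "rz": 0}, {"dx": 0, "dy": 20, "dz": 0, "rx": -14, "ry": -0.66, "rz": 0}, {"dx": 0, "dy": 30, "dz": 0, "rx": -21, "ry": -1, "rz": 0}, {"dx": 0, "dy": 40, "dz": 0, "rx": -28, "ry": -1.3, "rz": 0}, {"dx": 0, "dy": 50, "dz": 0, "rx": -35, "ry": -1.65, "rz": 0}], "jaw": 35}}

```text
clock: 7.58
tcp_pos: [0.4745, 0.3555, 0.2428]
orientation: [1.819, 1.907, -0.576]
contact_force: [0.8, 0.6, 0.0]
grip_width: 0.035
gripper_force: 0.0
```

>>> {"api": "send_rows", "payload": {"deltas": [{"dx": 0, "dy": 0, "dz": 0, "rx": -7, "ry": -0.33, "rz": 0}, {"dx": 0, "dy": 0, "dz": 0, "rx": -14, "ry": -0.66, "rz": 0}, {"dx": 0, "dy": 0, "dz": 0, "rx": -21, "ry": -1, "rz": 0}, {"dx": 0, "dy": 0, "dz": 0, "rx": -28, "ry": -1.3, "rz": 0}, {"dx": 0, "dy": 0, "dz": 0, "rx": -35, "ry": -1.65, "rz": 0}]}}

```text
clock: 8.0
tcp_pos: [0.4743, 0.3555, 0.242]
orientation: [1.415, 1.484, -0.997]
contact_force: [0.4, 0.1, -0.4]
grip_width: 0.0354
gripper_force: 0.0
```

```bash
python3 - <<'E'
from h import *
o=r.get_obs();print(o['clock'],o['joints'].round(3),o['tcp_pos'],o['contact_force'],rot(o['orientation']).round(3))
E
```

```text
8.0 [-1.433  1.018  0.739  1.371  0.274  1.794 -0.693] [0.4742755  0.35547143 0.24202203] [ 0.41376346  0.10787897 -0.40187686] [[-0.015  0.999  0.046]
 [ 0.335  0.049 -0.941]
 [-0.942  0.001 -0.336]]
```

>>> {"api": "send_rows", "payload": {"deltas": [{"dx": -3, "dy": -2, "dz": -35, "rx": 0, "ry": 0, "rz": 0}, {"dx": -6, "dy": -4, "dz": -70, "rx": 0, "ry": 0, "rz": 0}, {"dx": -9, "dy": -6, "dz": -100, "rx": 0, "ry": 0, "rz": 0}, {"dx": -11, "dy": -7, "dz": -120, "rx": 0, "ry": 0, "rz": 0}, {"dx": -11, "dy": -7, "dz": -120, "rx": 0, "ry": 0, "rz": 0}]}}

```text
clock: 8.42
tcp_pos: [0.4616, 0.3464, 0.1176]
orientation: [1.415, 1.489, -1.002]
contact_force: [-0.5, -0.1, -0.6]
grip_width: 0.0351
gripper_force: 0.0
```

```bash
python3 - <<'E'
from h import *
o=r.get_obs();print(o['clock'],o['joints'].round(3),o['tcp_pos'],o['contact_force'],rot(o['orientation']).round(3))
f=grab('scene')
cv2.imwrite('pics/s4.png',cv2.resize(f['frame'][0:220,100:400],(800,587),interpolation=cv2.INTER_CUBIC))
E
```

```text
8.4167 [-1.421  1.151  0.675  1.412  0.188  1.666 -0.793] [0.46156801 0.34637778 0.11758026] [-0.49040769 -0.13962398 -0.63988188] [[-0.021  0.999  0.043]
 [ 0.336  0.047 -0.941]
 [-0.942 -0.005 -0.337]]
```

View pics/s4.png

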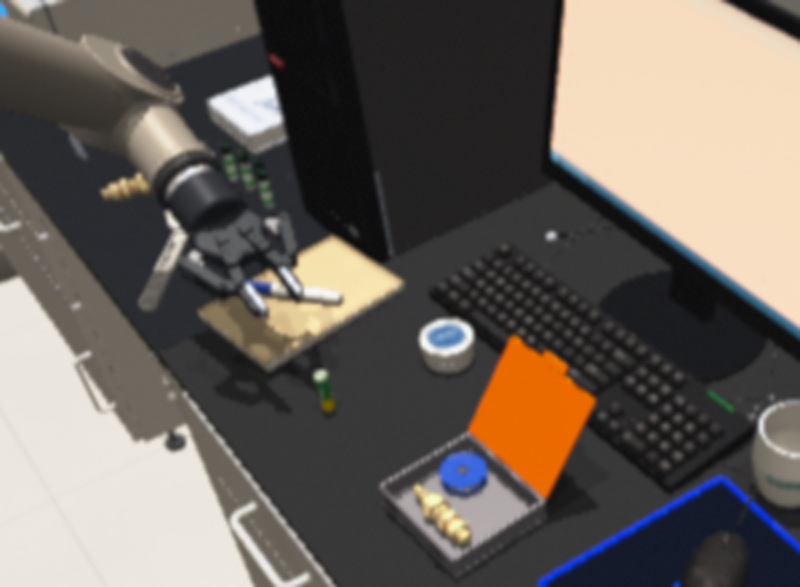

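The image shows the gripper tilted 70° with its fingers at about (270,290), pointing at the standing battery at (323,390). The body is clear of the table.

>>> {"api": "send_rows", "payload": {"deltas": [{"dx": 1, "dy": 1, "dz": -25, "rx": 0, "ry": 0, "rz": 0}, {"dx": 2, "dy": 2, "dz": -45, "rx": 0, "ry": 0, "rz": 0}, {"dx": 2, "dy": 2, "dz": -58, "rx": 0, "ry": 0, "rz": 0}, {"dx": 2, "dy": 2, "dz": -60, "rx": 0, "ry": 0, "rz": 0}, {"dx": 2, "dy": 2, "dz": -60, "rx": 0, "ry": 0, "rz": 0}]}}

```text
clock: 8.88
tcp_pos: [0.4659, 0.3495, 0.0624]
orientation: [1.419, 1.488, -0.995]
contact_force: [-1.2, 0.7, 0.1]
grip_width: 0.035
gripper_force: 0.0
```

```bash
python3 - <<'E'
from h import *
o=r.get_obs();R_=rot(o['orientation']);t=o['tcp_pos']*1000
print(o['clock'],o['joints'].round(3),t.round(1),o['contact_force'].round(1),R_.round(3))
g=grab('scene');Q=cloud(g)
f=grab('top');P=cloud(f)
for X in(P,Q):
    m=(abs(X[...,0]-.466)<.02)&(abs(X[...,1]-.287)<.02)&(X[...,2]>.01)&(X[...,2]<.06);p=X[m]*1000
    print(len(p),p.min(0).round(1),p.max(0).round(1),np.round(cv2.minAreaRect(p[:,:2].astype(np.float32))[0],1))
a=R_[:,2]
print('need',(np.array([466,287,36])-5.5*a-t).round(1))
E
```

```text
8.8833 [-1.402  1.228  0.65   1.378  0.154  1.629 -0.828] [465.9 349.5  62.4] [-1.2  0.7  0.1] [[-0.016  0.999  0.045]
 [ 0.34   0.047 -0.939]
 [-0.94   0.    -0.341]]
40 [460.5 280.8  11.3] [472.3 295.4  53.8] [466.5 287.9]
61 [459.5 279.   10.6] [472.8 291.6  52.3] [466.2 285.3]
need [ -0.2 -57.3 -24.5]
```

>>> {"api": "send_rows", "payload": {"deltas": [{"dx": 0, "dy": -10, "dz": -24, "rx": 0, "ry": 0, "rz": 0}, {"dx": 0, "dy": -30, "dz": -24, "rx": 0, "ry": 0, "rz": 0}, {"dx": 0, "dy": -45, "dz": -24, "rx": 0, "ry": 0, "rz": 0}, {"dx": 0, "dy": -55, "dz": -24, "rx": 0, "ry": 0, "rz": 0}, {"dx": 0, "dy": -57, "dz": -24, "rx": 0, "ry": 0, "rz": 0}]}}

```text
clock: 9.4
tcp_pos: [0.4659, 0.2907, 0.039]
orientation: [1.421, 1.486, -0.996]
contact_force: [0.9, 0.5, 0.2]
grip_width: 0.0351
gripper_force: 0.0
```

>>> {"api": "send_rows", "payload": {"deltas": [{"dx": 0, "dy": 0, "dz": 0, "rx": 0, "ry": 0, "rz": 0}, {"dx": 0, "dy": 0, "dz": 0, "rx": 0, "ry": 0, "rz": 0}]}}

```text
clock: 9.57
tcp_pos: [0.4657, 0.2936, 0.0378]
orientation: [1.42, 1.49, -0.994]
contact_force: [-0.5, 0.3, -0.3]
grip_width: 0.0352
gripper_force: 0.0
```

```bash
python3 - <<'E'
from h import *
o=r.get_obs();t=o['tcp_pos']*1000
print(o['clock'],t.round(1),o['contact_force'].round(1),o['grip_width'])
g=grab('scene')
cv2.imwrite('pics/s5.png',cv2.resize(g['frame'][80:170,170:290],(800,600),interpolation=cv2.INTER_CUBIC))
E
```

```text
9.5667 [465.7 293.6  37.8] [-0.5  0.3 -0.3] 0.03516168900845758
```

View pics/s5.png

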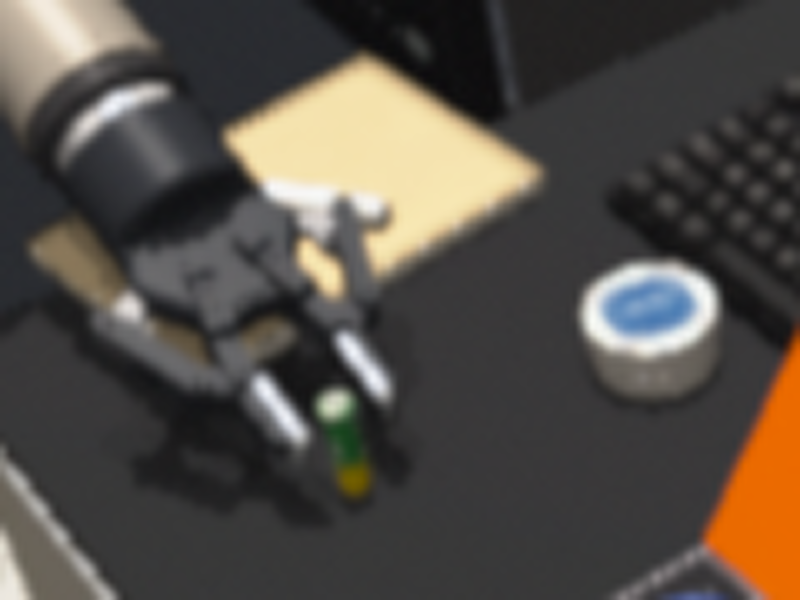

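The battery at (343,440) stands between the two fingertips at (290,430) and (375,390), close to the tips as planned. I'll close.

>>> {"api": "send_rows", "payload": {"deltas": [{"dx": 0, "dy": -1, "dz": 0, "rx": 0, "ry": 0, "rz": 0}, {"dx": 0, "dy": -1, "dz": 0, "rx": 0, "ry": 0, "rz": 0}, {"dx": 0, "dy": -1, "dz": 0, "rx": 0, "ry": 0, "rz": 0}, {"dx": 0, "dy": -1, "dz": 0, "rx": 0, "ry": 0, "rz": 0}, {"dx": 0, "dy": -1, "dz": 0, "rx": 0, "ry": 0, "rz": 0}], "jaw": 5, "newtons": 30}}

```text
clock: 10.03
tcp_pos: [0.4655, 0.2915, 0.0373]
orientation: [1.419, 1.489, -0.996]
contact_force: [0.4, 0.5, -0.3]
grip_width: 0.0133
gripper_force: 30.1
```

>>> {"api": "send_rows", "payload": {"deltas": [{"dx": 0, "dy": 0, "dz": 10, "rx": 0, "ry": 0, "rz": 0}, {"dx": 0, "dy": 0, "dz": 35, "rx": 0, "ry": 0, "rz": 0}, {"dx": 0, "dy": 0, "dz": 70, "rx": 0, "ry": 0, "rz": 0}, {"dx": 0, "dy": 0, "dz": 105, "rx": 0, "ry": 0, "rz": 0}, {"dx": 0, "dy": 0, "dz": 140, "rx": 0, "ry": 0, "rz": 0}]}}

```text
clock: 10.45
tcp_pos: [0.4653, 0.2909, 0.1794]
orientation: [1.419, 1.488, -0.997]
contact_force: [1.0, 0.2, -0.6]
grip_width: 0.0132
gripper_force: 30.1
```

>>> {"api": "send_rows", "payload": {"deltas": [{"dx": 4, "dy": -16, "dz": 0, "rx": 6, "ry": 0.28, "rz": 0}, {"dx": 8, "dy": -34, "dz": 0, "rx": 12, "ry": 0.57, "rz": 0}, {"dx": 11, "dy": -52, "dz": 0, "rx": 18, "ry": 0.85, "rz": 0}, {"dx": 15, "dy": -70, "dz": 0, "rx": 24, "ry": 1.1, "rz": 0}, {"dx": 19, "dy": -88, "dz": 0, "rx": 30, "ry": 1.4, "rz": 0}]}}

```text
clock: 10.87
tcp_pos: [0.4846, 0.203, 0.1781]
orientation: [1.77, 1.857, -0.638]
contact_force: [1.0, -0.1, 0.2]
grip_width: 0.0132
gripper_force: 30.3
```

>>> {"api": "send_rows", "payload": {"deltas": [{"dx": 4, "dy": -18, "dz": 0, "rx": 6, "ry": 0.28, "rz": 0}, {"dx": 8, "dy": -36, "dz": 0, "rx": 12, "ry": 0.57, "rz": 0}, {"dx": 11, "dy": -54, "dz": 0, "rx": 18, "ry": 0.85, "rz": 0}, {"dx": 15, "dy": -70, "dz": 0, "rx": 24, "ry": 1.1, "rz": 0}, {"dx": 19, "dy": -88, "dz": 0, "rx": 30, "ry": 1.4, "rz": 0}]}}

```text
clock: 11.28
tcp_pos: [0.5036, 0.1146, 0.1787]
orientation: [2.078, 2.18, -0.173]
contact_force: [-0.1, -0.5, -0.9]
grip_width: 0.0134
gripper_force: 30.2
```

>>> {"api": "send_rows", "payload": {"deltas": [{"dx": 4, "dy": -18, "dz": 0, "rx": 6, "ry": 0.28, "rz": 0}, {"dx": 8, "dy": -36, "dz": -10, "rx": 12, "ry": 0.57, "rz": 0}, {"dx": 11, "dy": -54, "dz": -20, "rx": 18, "ry": 0.85, "rz": 0}, {"dx": 15, "dy": -70, "dz": -35, "rx": 24, "ry": 1.1, "rz": 0}, {"dx": 19, "dy": -88, "dz": -50, "rx": 30, "ry": 1.4, "rz": 0}]}}

```text
clock: 11.7
tcp_pos: [0.5227, 0.0283, 0.1301]
orientation: [-1.983, -2.082, -0.35]
contact_force: [0.2, 1.5, -1.6]
grip_width: 0.0132
gripper_force: 30.2
```

>>> {"api": "send_rows", "payload": {"deltas": [{"dx": 0, "dy": 0, "dz": -20, "rx": 0, "ry": 0, "rz": 0}, {"dx": 0, "dy": 0, "dz": -40, "rx": 0, "ry": 0, "rz": 0}, {"dx": 0, "dy": 0, "dz": -45, "rx": 0, "ry": 0, "rz": 0}, {"dx": 0, "dy": 0, "dz": -45, "rx": 0, "ry": 0, "rz": 0}, {"dx": 0, "dy": 0, "dz": -45, "rx": 0, "ry": 0, "rz": 0}]}}

```text
clock: 12.12
tcp_pos: [0.5219, 0.0296, 0.0843]
orientation: [-1.983, -2.083, -0.339]
contact_force: [0.5, -0.4, 0.2]
grip_width: 0.0135
gripper_force: 30.2
```

```bash
python3 - <<'E'
from h import *
o=r.get_obs();R_=rot(o['orientation']);t=o['tcp_pos']*1000
print(o['clock'],o['joints'].round(3),t.round(1),o['contact_force'].round(1),o['grip_width'],R_.round(3))
g=grab('scene')
cv2.imwrite('pics/s6.png',cv2.resize(g['frame'][100:235,215:395],(800,600),interpolation=cv2.INTER_CUBIC))
I=g['frame'];Q=cloud(g);hsv=cv2.cvtColor(I,cv2.COLOR_BGR2HSV)
m=(hsv[...,0]>20)&(hsv[...,0]<90)&(hsv[...,1]>90)&(abs(Q[...,0]-.52)<.07)&(abs(Q[...,1]-.04)<.07)&(Q[...,2]>.04)&(Q[...,2]<.12)
p=Q[m]*1000
if len(p)>5:
    print(len(p),p.mean(0),p.min(0),p.max(0));w,v=np.linalg.eigh(np.cov((p-p.mean(0)).T));print('axis',v[:,2])
E
```

```text
12.1167 [-0.255  0.511  0.356  2.051 -0.745  0.8    0.692] [521.9  29.6  84.3] [ 0.5 -0.4  0.2] 0.013531077815751451 [[-0.046  0.999 -0.017]
 [ 0.942  0.049  0.332]
 [ 0.333 -0.001 -0.943]]
13 [522.80317256  22.02721856  92.29496256] [512.4250866    6.56053046  83.1324295 ] [531.63017774  59.88518167 114.89507251]
axis [ 0.2368986   0.79506533 -0.55834593]
```

View pics/s6.png

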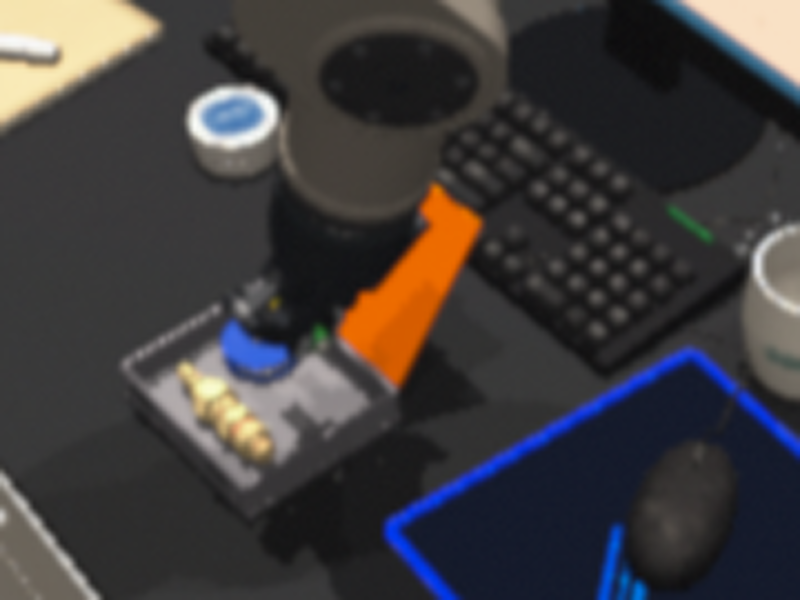

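The battery is held level, with its yellow end at (275,302), its green end at (320,335) and the spool at (255,350). The area below it is clear. I'll lower it.

>>> {"api": "send_rows", "payload": {"deltas": [{"dx": 0, "dy": -2, "dz": -20, "rx": 0, "ry": 0, "rz": 0}, {"dx": 0, "dy": -2, "dz": -40, "rx": 0, "ry": 0, "rz": 0}, {"dx": 0, "dy": -2, "dz": -54, "rx": 0, "ry": 0, "rz": 0}, {"dx": 0, "dy": -2, "dz": -60, "rx": 0, "ry": 0, "rz": 0}, {"dx": 0, "dy": -2, "dz": -62, "rx": 0, "ry": 0, "rz": 0}]}}

```text
clock: 12.58
tcp_pos: [0.522, 0.0279, 0.0218]
orientation: [-1.983, -2.083, -0.339]
contact_force: [-0.5, 1.5, 0.2]
grip_width: 0.013
gripper_force: 30.2
```

>>> {"api": "send_rows", "payload": {"deltas": [{"dx": 0, "dy": 0, "dz": -0.7, "rx": 0, "ry": 0, "rz": 0}, {"dx": 0, "dy": 0, "dz": -1.4, "rx": 0, "ry": 0, "rz": 0}, {"dx": 0, "dy": 0, "dz": -2, "rx": 0, "ry": 0, "rz": 0}]}}

```text
clock: 12.83
tcp_pos: [0.5227, 0.0272, 0.0206]
orientation: [-1.985, -2.083, -0.341]
contact_force: [0.7, 0.5, 0.4]
grip_width: 0.0132
gripper_force: 30.2
```

>>> {"api": "send_rows", "payload": {"deltas": [{"dx": 0, "dy": 0, "dz": -0.7, "rx": 0, "ry": 0, "rz": 0}, {"dx": 0, "dy": 0, "dz": -1.4, "rx": 0, "ry": 0, "rz": 0}, {"dx": 0, "dy": 0, "dz": -1.4, "rx": 0, "ry": 0, "rz": 0}]}}

```text
clock: 13.08
tcp_pos: [0.522, 0.0271, 0.0184]
orientation: [-1.985, -2.082, -0.339]
contact_force: [-1.0, 0.7, 0.2]
grip_width: 0.0134
gripper_force: 30.2
```

>>> {"api": "send_rows", "payload": {"deltas": [{"dx": 0, "dy": 0, "dz": -0.7, "rx": 0, "ry": 0, "rz": 0}, {"dx": 0, "dy": 0, "dz": -1.2, "rx": 0, "ry": 0, "rz": 0}, {"dx": 0, "dy": 0, "dz": -1.2, "rx": 0, "ry": 0, "rz": 0}]}}

```text
clock: 13.33
tcp_pos: [0.5218, 0.0271, 0.0169]
orientation: [-1.985, -2.082, -0.339]
contact_force: [0.3, -0.1, -1.1]
grip_width: 0.0135
gripper_force: 30.2
```

>>> {"api": "send_rows", "payload": {"deltas": [{"dx": 0, "dy": 0, "dz": -0.5, "rx": 0, "ry": 0, "rz": 0}, {"dx": 0, "dy": 0, "dz": -1, "rx": 0, "ry": 0, "rz": 0}, {"dx": 0, "dy": 0, "dz": -1, "rx": 0, "ry": 0, "rz": 0}]}}

```text
clock: 13.58
tcp_pos: [0.522, 0.027, 0.0163]
orientation: [-1.985, -2.081, -0.34]
contact_force: [-0.8, -0.2, 5.2]
grip_width: 0.0135
gripper_force: 32.6
```

>>> {"api": "send_rows", "payload": {"deltas": [{"dx": 0, "dy": 0, "dz": 0, "rx": 0, "ry": 0, "rz": 0}, {"dx": 0, "dy": 0, "dz": 0, "rx": 0, "ry": 0, "rz": 0}, {"dx": 0, "dy": 0, "dz": 0, "rx": 0, "ry": 0, "rz": 0}, {"dx": 0, "dy": 0, "dz": 0, "rx": 0, "ry": 0, "rz": 0}, {"dx": 0, "dy": 0, "dz": 0, "rx": 0, "ry": 0, "rz": 0}], "jaw": 20}}

```text
clock: 14.0
tcp_pos: [0.522, 0.0271, 0.0161]
orientation: [-1.985, -2.082, -0.339]
contact_force: [-0.1, -0.0, 2.8]
grip_width: 0.0201
gripper_force: 1.6
```

>>> {"api": "send_rows", "payload": {"deltas": [{"dx": 0, "dy": -0.7, "dz": 2, "rx": 0, "ry": 0, "rz": 0}, {"dx": 0, "dy": -2, "dz": 6, "rx": 0, "ry": 0, "rz": 0}, {"dx": 0, "dy": -6, "dz": 16, "rx": 0, "ry": 0, "rz": 0}, {"dx": 0, "dy": -14, "dz": 40, "rx": 0, "ry": 0, "rz": 0}, {"dx": -5, "dy": -28, "dz": 75, "rx": 0, "ry": 0, "rz": 0}]}}

```text
clock: 14.42
tcp_pos: [0.5157, 0.0001, 0.0905]
orientation: [-1.981, -2.081, -0.334]
contact_force: [1.0, 0.1, 0.8]
grip_width: 0.02
gripper_force: 0.0
```

>>> {"api": "send_rows", "payload": {"deltas": [{"dx": -10, "dy": -18, "dz": 30, "rx": -5, "ry": -0.2, "rz": 0}, {"dx": -20, "dy": -35, "dz": 60, "rx": -10, "ry": -0.5, "rz": 0}, {"dx": -30, "dy": -55, "dz": 85, "rx": -15, "ry": -0.7, "rz": 0}, {"dx": -40, "dy": -75, "dz": 100, "rx": -20, "ry": -0.9, "rz": 0}, {"dx": -45, "dy": -90, "dz": 100, "rx": -20, "ry": -0.9, "rz": 0}], "jaw": 0}}

```text
clock: 14.83
tcp_pos: [0.473, -0.0895, 0.1945]
orientation: [2.154, 2.27, -0.01]
contact_force: [0.7, -0.0, -0.3]
grip_width: -0.0006
gripper_force: 0.0
```

```bash
python3 - <<'E'
from h import *
o=r.get_obs();R_=rot(o['orientation']);t=o['tcp_pos']*1000
print(o['clock'],o['joints'].round(3),t.round(1),R_.round(3))
f=grab('top');g=grab('scene')
c=np.zeros((600,800,3),np.uint8)
c[:300,:400]=cv2.resize(f['frame'][170:254,235:347][:,:],(400,300),interpolation=cv2.INTER_CUBIC)
c[:,400:]=cv2.resize(g['frame'][115:235,235:335],(400,480),interpolation=cv2.INTER_CUBIC).__class__((600,400,3),np.uint8)*0+0
c[:480,400:]=cv2.resize(g['frame'][115:235,235:335],(400,480),interpolation=cv2.INTER_CUBIC)
cv2.imwrite('pics/c7.png',c)
ex=np.array([.9989,.047]);ey=np.array([-.047,.9989]);C=np.array([500.3,63])
for F in(f,g):
    X=cloud(F)*1000;d=X[...,:2]-C;a=d@ex;b=d@ey
    hsv=cv2.cvtColor(F['frame'],cv2.COLOR_BGR2HSV)
    m=(a>-5)&(a<50)&(b>-58)&(b<8)&(X[...,2]>9)&(X[...,2]<60)
    if m.sum()>3: print(m.sum(),'a',a[m].min(),a[m].max(),'b',b[m].min(),b[m].max(),'z',X[m][:,2].max())
E
```

```text
14.8333 [-0.516  0.244  0.662  2.094 -0.181  0.856  0.302] [473.  -89.5 194.5] [[-0.052  0.999  0.004]
 [ 0.999  0.052 -0.013]
 [-0.013  0.004 -1.   ]]
89 a 0.8110318055358179 37.483999422280924 b -53.096776527020715 6.40616421397476 z 23.639231353679957
84 a 13.06890720614054 28.11410516741158 b -50.36036007868071 7.7422443787849975 z 21.97583337602427
```

View pics/c7.png

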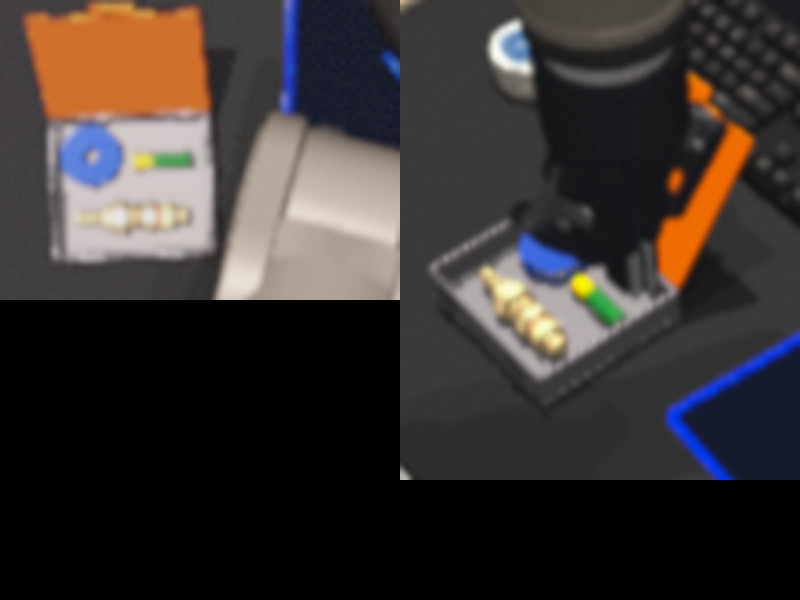

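Both views show all three parts flat and separate: the battery at top crop (162,160) and scene crop (597,298), the coupling at top crop (133,216), and the spool at top crop (92,155). Next I'll bring the closed fingers behind the lid.

>>> {"api": "send_rows", "payload": {"deltas": [{"dx": 25, "dy": 17, "dz": 6, "rx": 0, "ry": 0, "rz": 0}, {"dx": 58, "dy": 40, "dz": 6, "rx": 0, "ry": 0, "rz": 0}, {"dx": 90, "dy": 63, "dz": 6, "rx": 0, "ry": 0, "rz": 0}, {"dx": 123, "dy": 86, "dz": 6, "rx": 0, "ry": 0, "rz": 0}, {"dx": 155, "dy": 109, "dz": 6, "rx": 0, "ry": 0, "rz": 0}], "jaw": 0}}

```text
clock: 15.35
tcp_pos: [0.6281, 0.0195, 0.1963]
orientation: [2.166, 2.269, -0.013]
contact_force: [0.9, -0.6, 1.5]
grip_width: -0.0002
gripper_force: 0.0
```

>>> {"api": "send_rows", "payload": {"deltas": [{"dx": 27, "dy": 19, "dz": 0, "rx": 0, "ry": 0, "rz": 0}, {"dx": 27, "dy": 19, "dz": -20, "rx": 0, "ry": 0, "rz": 0}, {"dx": 27, "dy": 19, "dz": -50, "rx": 0, "ry": 0, "rz": 0}, {"dx": 27, "dy": 19, "dz": -75, "rx": 0, "ry": 0, "rz": 0}, {"dx": 27, "dy": 19, "dz": -84, "rx": 0, "ry": 0, "rz": 0}]}}

```text
clock: 15.77
tcp_pos: [0.6513, 0.0373, 0.1083]
orientation: [2.168, 2.271, -0.021]
contact_force: [-0.8, -0.7, -0.5]
grip_width: 0.0004
gripper_force: 0.0
```

>>> {"api": "send_rows", "payload": {"deltas": [{"dx": -6, "dy": 0, "dz": 0, "rx": 0, "ry": 0, "rz": 0}, {"dx": -14, "dy": 0, "dz": 0, "rx": 0, "ry": 0, "rz": 0}, {"dx": -22, "dy": 0, "dz": 0, "rx": 0, "ry": 0, "rz": 0}, {"dx": -30, "dy": 0, "dz": 0, "rx": 0, "ry": 0, "rz": 0}, {"dx": -38, "dy": 0, "dz": 0, "rx": 0, "ry": 0, "rz": 0}]}}

```text
clock: 16.18
tcp_pos: [0.6157, 0.0371, 0.1145]
orientation: [2.164, 2.268, -0.009]
contact_force: [0.8, -0.1, 0.3]
grip_width: 0.0003
gripper_force: 0.3
```

>>> {"api": "send_rows", "payload": {"deltas": [{"dx": -12, "dy": 0, "dz": 0, "rx": 0, "ry": 0, "rz": 0}, {"dx": -24, "dy": 0, "dz": 0, "rx": 0, "ry": 0, "rz": 0}, {"dx": -36, "dy": 0, "dz": 0, "rx": 0, "ry": 0, "rz": 0}, {"dx": -48, "dy": 0, "dz": 0, "rx": 0, "ry": 0, "rz": 0}, {"dx": -60, "dy": 0, "dz": 0, "rx": 0, "ry": 0, "rz": 0}]}}

```text
clock: 16.6
tcp_pos: [0.5591, 0.0359, 0.1173]
orientation: [2.162, 2.262, -0.001]
contact_force: [0.6, -0.4, -0.3]
grip_width: 0.0003
gripper_force: 0.4
```

>>> {"api": "send_rows", "payload": {"deltas": [{"dx": -10, "dy": 0, "dz": 0, "rx": 0, "ry": 0, "rz": 0}, {"dx": -20, "dy": 0, "dz": 0, "rx": 0, "ry": 0, "rz": 0}, {"dx": -30, "dy": 0, "dz": 0, "rx": 0, "ry": 0, "rz": 0}, {"dx": -40, "dy": 0, "dz": 0, "rx": 0, "ry": 0, "rz": 0}, {"dx": -50, "dy": 0, "dz": 0, "rx": 0, "ry": 0, "rz": 0}]}}

```text
clock: 17.02
tcp_pos: [0.5044, 0.0375, 0.1127]
orientation: [2.164, 2.27, -0.014]
contact_force: [-0.4, -0.4, 0.5]
grip_width: -0.0003
gripper_force: 0.1
```

```bash
python3 - <<'E'
from h import *
o=r.get_obs();print(o['clock'],o['tcp_pos'],o['contact_force'])
for n in('top','scene'):
    f=grab(n);X=cloud(f);h=cv2.cvtColor(f['frame'],cv2.COLOR_BGR2HSV)
    m=(h[...,0]<15)&(h[...,1]>150)&(h[...,2]>80)&(abs(X[...,0]-.53)<.15)&(abs(X[...,1]-.063)<.12);p=X[m]*1000
    if len(p)>5:
        q=p-p.mean(0);w,v=np.linalg.eigh(q.T@q);print(n,len(p),np.percentile(p,2,axis=0).round(0),np.percentile(p,98,axis=0).round(0),'normal',v[:,0].round(2))
E
```

```text
17.0167 [0.50443944 0.03749845 0.11267798] [-0.4276569  -0.37275376  0.45390229]
top 146 [486.  -9.  25.] [562.  14. 420.] normal [-0.07 -1.   -0.04]
scene 360 [471.  -2.   1.] [577. 106. 155.] normal [-0.75 -0.17 -0.64]
```

>>> {"api": "send_rows", "payload": {"deltas": [{"dx": -12, "dy": 0, "dz": 0, "rx": 0, "ry": 0, "rz": 0}, {"dx": -24, "dy": 0, "dz": 0, "rx": 0, "ry": 0, "rz": 0}, {"dx": -24, "dy": 0, "dz": 25, "rx": 0, "ry": 0, "rz": 0}, {"dx": -24, "dy": 0, "dz": 50, "rx": 0, "ry": 0, "rz": 0}, {"dx": -24, "dy": 0, "dz": 50, "rx": 0, "ry": 0, "rz": 0}]}}

```text
clock: 17.53
tcp_pos: [0.4844, 0.0373, 0.1664]
orientation: [2.162, 2.266, -0.005]
contact_force: [0.5, 0.3, 0.4]
grip_width: 0.0001
gripper_force: 0.0
```

>>> {"api": "send_rows", "payload": {"deltas": [{"dx": 0, "dy": 0, "dz": 0, "rx": 0, "ry": 0, "rz": 0}, {"dx": 0, "dy": 0, "dz": 0, "rx": 0, "ry": 0, "rz": 0}, {"dx": 0, "dy": 0, "dz": 0, "rx": 0, "ry": 0, "rz": 0}, {"dx": 0, "dy": 0, "dz": 0, "rx": 0, "ry": 0, "rz": 0}, {"dx": 0, "dy": 0, "dz": 0, "rx": 0, "ry": 0, "rz": 0}]}}

```text
clock: 17.95
tcp_pos: [0.4815, 0.037, 0.1623]
orientation: [2.164, 2.269, -0.015]
contact_force: [0.4, 0.0, -0.0]
grip_width: 0.0001
gripper_force: 0.0
```

```bash
cat > lid.py <<'E'
from h import *
o=r.get_obs();print(o['clock'],o['tcp_pos'],o['contact_force'])
for n in('top','scene'):
    f=grab(n,'lid_'+n);X=cloud(f);h=cv2.cvtColor(f['frame'],cv2.COLOR_BGR2HSV)
    m=(h[...,0]<15)&(h[...,1]>150)&(h[...,2]>80)&(abs(X[...,0]-.53)<.15)&(abs(X[...,1]-.063)<.12)&(X[...,2]<.16);p=X[m]*1000
    if len(p)>5:
        q=p-p.mean(0);w,v=np.linalg.eigh(q.T@q);print(n,len(p),p.mean(0).round(1),np.percentile(p,2,axis=0).round(0),np.percentile(p,98,axis=0).round(0),'normal',v[:,0].round(3))
E
python3 lid.py
```

```text
17.95 [0.48145367 0.03696163 0.16226977] [ 0.40005192  0.0455176  -0.00691081]
top 289 [513.   11.7  59. ] [462.  -2.  26.] [559.  82.  90.] normal [-0.532  0.057 -0.845]
scene 682 [496.1  46.8  67.7] [452.  -2.   2.] [575. 124.  93.] normal [0.547 0.117 0.829]
```

>>> {"api": "send_rows", "payload": {"deltas": [{"dx": -10, "dy": 5, "dz": 0, "rx": 0, "ry": 0, "rz": 0}, {"dx": -20, "dy": 10, "dz": 0, "rx": 0, "ry": 0, "rz": 0}, {"dx": -25, "dy": 20, "dz": 0, "rx": 0, "ry": 0, "rz": 0}, {"dx": -25, "dy": 25, "dz": 0, "rx": 0, "ry": 0, "rz": 0}, {"dx": -25, "dy": 25, "dz": 0, "rx": 0, "ry": 0, "rz": 0}]}}

```text
clock: 18.47
tcp_pos: [0.4564, 0.0636, 0.1629]
orientation: [2.161, 2.272, -0.012]
contact_force: [-0.3, 0.4, -0.4]
grip_width: 0.0004
gripper_force: 0.0
```

>>> {"api": "send_rows", "payload": {"deltas": [{"dx": 0, "dy": 0, "dz": 0, "rx": 0, "ry": 0, "rz": 0}, {"dx": 0, "dy": 0, "dz": 0, "rx": 0, "ry": 0, "rz": 0}, {"dx": 0, "dy": 0, "dz": 0, "rx": 0, "ry": 0, "rz": 0}, {"dx": 0, "dy": 0, "dz": 0, "rx": 0, "ry": 0, "rz": 0}, {"dx": 0, "dy": 0, "dz": 0, "rx": 0, "ry": 0, "rz": 0}]}}

```text
clock: 18.88
tcp_pos: [0.457, 0.0617, 0.163]
orientation: [2.165, 2.268, -0.013]
contact_force: [0.8, -0.6, 0.5]
grip_width: 0.0003
gripper_force: 0.0
```

```bash
python3 lid.py
```

```text
18.8833 [0.4569971  0.06173421 0.16296831] [ 0.77114869 -0.60560673  0.50188122]
top 271 [475.9  30.3  46.4] [439.  -2.  -1.] [561. 105.  61.] normal [-0.372  0.194 -0.908]
scene 420 [478.1  56.   44.7] [438.  -3.   0.] [577. 170.  59.] normal [0.328 0.125 0.936]
```

>>> {"api": "send_rows", "payload": {"deltas": [{"dx": 0, "dy": 0, "dz": 0, "rx": 0, "ry": 0, "rz": 0}, {"dx": 0, "dy": 0, "dz": 0, "rx": 0, "ry": 0, "rz": 0}, {"dx": 0, "dy": 0, "dz": 0, "rx": 0, "ry": 0, "rz": 0}, {"dx": 0, "dy": 0, "dz": 0, "rx": 0, "ry": 0, "rz": 0}, {"dx": 0, "dy": 0, "dz": 0, "rx": 0, "ry": 0, "rz": 0}]}}

```text
clock: 19.4
tcp_pos: [0.4569, 0.0621, 0.163]
orientation: [2.164, 2.269, -0.013]
contact_force: [-0.3, 0.5, 0.4]
grip_width: 0.0
gripper_force: 0.0
```

>>> {"api": "send_rows", "payload": {"deltas": [{"dx": 0, "dy": 0, "dz": -15, "rx": 0, "ry": 0, "rz": 0}, {"dx": 0, "dy": 0, "dz": -35, "rx": 0, "ry": 0, "rz": 0}, {"dx": 0, "dy": 0, "dz": -60, "rx": 0, "ry": 0, "rz": 0}, {"dx": 0, "dy": 0, "dz": -80, "rx": 0, "ry": 0, "rz": 0}, {"dx": 0, "dy": 0, "dz": -90, "rx": 0, "ry": 0, "rz": 0}]}}

```text
clock: 19.82
tcp_pos: [0.4557, 0.0619, 0.071]
orientation: [2.164, 2.27, -0.017]
contact_force: [0.1, 1.1, 0.0]
grip_width: -0.0001
gripper_force: 0.0
```

>>> {"api": "send_rows", "payload": {"deltas": [{"dx": 0, "dy": 0, "dz": -6, "rx": 0, "ry": 0, "rz": 0}, {"dx": 0, "dy": 0, "dz": -12, "rx": 0, "ry": 0, "rz": 0}, {"dx": 0, "dy": 0, "dz": -18, "rx": 0, "ry": 0, "rz": 0}, {"dx": 0, "dy": 0, "dz": -22, "rx": 0, "ry": 0, "rz": 0}, {"dx": 0, "dy": 0, "dz": -25, "rx": 0, "ry": 0, "rz": 0}]}}

```text
clock: 20.23
tcp_pos: [0.4572, 0.0623, 0.0481]
orientation: [2.164, 2.269, -0.012]
contact_force: [-0.0, -1.0, -0.4]
grip_width: -0.0002
gripper_force: 0.0
```

>>> {"api": "send_rows", "payload": {"deltas": [{"dx": 0, "dy": 0, "dz": -1, "rx": 0, "ry": 0, "rz": 0}, {"dx": 0, "dy": 0, "dz": -2, "rx": 0, "ry": 0, "rz": 0}, {"dx": 0, "dy": 0, "dz": -2.5, "rx": 0, "ry": 0, "rz": 0}]}}

```text
clock: 20.48
tcp_pos: [0.4571, 0.0622, 0.0457]
orientation: [2.164, 2.269, -0.012]
contact_force: [0.3, -0.2, -0.3]
grip_width: 0.0
gripper_force: 0.0
```

>>> {"api": "send_rows", "payload": {"deltas": [{"dx": 0, "dy": 0, "dz": -0.7, "rx": 0, "ry": 0, "rz": 0}, {"dx": 0, "dy": 0, "dz": -1.4, "rx": 0, "ry": 0, "rz": 0}, {"dx": 0, "dy": 0, "dz": -1.4, "rx": 0, "ry": 0, "rz": 0}]}}

```text
clock: 20.73
tcp_pos: [0.4571, 0.0622, 0.0444]
orientation: [2.164, 2.269, -0.012]
contact_force: [-1.5, 0.3, 5.9]
grip_width: -0.0001
gripper_force: 2.8
```

>>> {"api": "send_rows", "payload": {"deltas": [{"dx": 0, "dy": 0, "dz": -0.3, "rx": 0, "ry": 0, "rz": 0}, {"dx": 0, "dy": 0, "dz": -0.6, "rx": 0, "ry": 0, "rz": 0}, {"dx": 0, "dy": 0, "dz": -0.6, "rx": 0, "ry": 0, "rz": 0}]}}

```text
clock: 20.98
tcp_pos: [0.4571, 0.0622, 0.0442]
orientation: [2.164, 2.269, -0.012]
contact_force: [-2.4, -0.4, 12.3]
grip_width: 0.0
gripper_force: 5.8
```

The fingers meet the lid at TCP z 44.4 mm, which matches a shut lid. I'll withdraw and check.

>>> {"api": "send_rows", "payload": {"deltas": [{"dx": 0, "dy": 0, "dz": 8, "rx": 0, "ry": 0, "rz": 0}, {"dx": 0, "dy": 0, "dz": 35, "rx": 0, "ry": 0, "rz": 0}, {"dx": 0, "dy": 0, "dz": 70, "rx": 0, "ry": 0, "rz": 0}, {"dx": 0, "dy": 0, "dz": 105, "rx": 0, "ry": 0, "rz": 0}, {"dx": 0, "dy": 30, "dz": 130, "rx": 0, "ry": 0, "rz": 0}]}}

```text
clock: 21.4
tcp_pos: [0.4573, 0.087, 0.1762]
orientation: [2.173, 2.258, -0.013]
contact_force: [1.1, 0.3, 0.0]
grip_width: 0.0004
gripper_force: 0.0
```

>>> {"api": "send_rows", "payload": {"deltas": [{"dx": 0, "dy": 40, "dz": 10, "rx": 0, "ry": 0, "rz": 0}, {"dx": 0, "dy": 80, "dz": 20, "rx": 0, "ry": 0, "rz": 0}, {"dx": 0, "dy": 120, "dz": 20, "rx": 0, "ry": 0, "rz": 0}, {"dx": 0, "dy": 150, "dz": 20, "rx": 0, "ry": 0, "rz": 0}, {"dx": 0, "dy": 150, "dz": 20, "rx": 0, "ry": 0, "rz": 0}]}}

```text
clock: 21.82
tcp_pos: [0.456, 0.25, 0.194]
orientation: [2.154, 2.28, -0.008]
contact_force: [0.2, 0.2, -0.2]
grip_width: -0.0001
gripper_force: 0.0
```

```bash
python3 lid.py
```

```text
21.8167 [0.45601237 0.24997958 0.19404991] [ 0.23192231  0.15537    -0.23578128]
top 19 [457.3  72.3   6.4] [435.  -5.  -3.] [533. 132.  36.] normal [-0.    -0.066  0.998]
scene 112 [483.7  62.9  23.1] [440.  -4.   0.] [577. 160.  36.] normal [-0.083 -0.116 -0.99 ]
```

View pics/lid_scene.png

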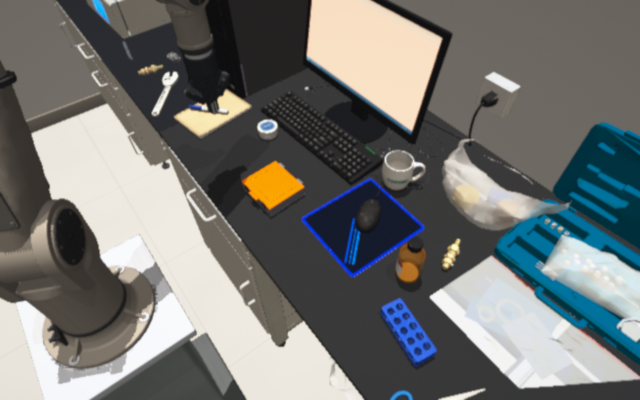

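The lid is shut and flat at (273,185). The bottle, tin and rack haven't moved, and the arm is clear.

```bash
python3 -c "
from bench import r
print(r.hand_in())"
```

```text
the job is handed in; nothing more can be done
None
```

The coupling and battery lie flat in the box beside the spool, the lid is fully shut, the bottle, tin and rack are untouched, and I handed the job in at about 22 s; the verdict was not shown.

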